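# Lift the long mixing paddle out of the rinse tank

## Task

The long mixing paddle lies in the rinse tank, locked in by a sprung hold-down. Press the blue tail of the hold-down lever down until it clicks and stays down by itself, take your hand off it, then grip the paddle and tilt it out end first through the mouth of the tank, which is shorter than the paddle. Finish still holding it in the air over the tank, steady, every part at least 5 cm above the tank's top, with the lever still latched and the other things on the bench left where they stand.

Things in the scene. Friction and masses are not known exactly. Their poses are not given: they have to be found in the camera images.
- tank: Fixed dry aluminium tank, 128 (x) x 348 (y) x 58 high, walls and floor 4 thick; inside 120 x 340. Origin: centre of its underside, on the bench; y is its long axis, z up, -x the robot's side. A deck (underside 54, top 58 above the bench) covers both ends, leaving a 62.5 long pocket under it at each end.
- tank_mouth (a point): Centre of the tank's mouth, at the height of its top (58 above the bench), straight above the tank's origin. The mouth is a rectangle 120 (tank's x) x 215 (tank's y) between the two end decks.
- lever (a joint): Sprung rocker on the tank's -x wall, rad. 0 = sprung up: tail 46 degrees up, steel hold-down arm across the mouth, its foot 8 mm above the paddle. Grows as the tail is pressed down and the arm lifts. From 0.7 to 0.95 a pawl resists (up to 17 N on the tail), then it clicks and stays at about 1.23 by itself; stop at 1.35. Released earlier, it springs back.
- lever_hinge (a point): Point on the lever's hinge axis (parallel to the tank's y): 71 to -x and 80 to +y of the tank's origin, 66 above the bench. With the lever latched, the hold-down arm stands up steeply beside the mouth at y 72 to 88 (tank's frame), reaching in to x = -18 and up to about 140 above the bench.
- lever_pad (a point): Centre of the upper face of the blue pad on the lever's tail, 86 from the hinge axis, towards the robot; pad 42 (along the tail) x 34 wide x 10 thick. A finger going straight down 75 out from the hinge axis (to the tank's -x) stays on the tail all the way; at the stop the tail's top is there some 25 above the bench.
- paddle_mid (a point): Loose mixing paddle, 260 long, 0.15 kg, flat on the tank's floor, ends under the decks. Point: mid-length, on the handle bar's centre, 13 above the underside, near the balance point. Its y runs to the handle end (tank's +y, below the hold-down), z up. Yellow bar 20 wide x 26 high from 30 on the blade side to the handle end; red blade 100 long x 44 wide x 12 thick, flush below.
- paddle_blade_end (a point): Middle of the lower edge of the paddle at the blade end, 130 from its mid-length.
- paddle_handle_end (a point): Middle of the lower edge of the paddle at the handle end, 130 from its mid-length.
- tin: Bystander: steel tin, 72 across, 85 high. Origin under its centre.
- blue_jar: Bystander: white jar with blue cap, 76 across, 85 high. Origin under its centre.
- red_cap_bottle: Bystander: green bottle with red cap, 68 across, 170 high. Origin under its centre.
- dark_bottle: Bystander: grey bottle with black cap, 60 across, 140 high. Origin under its centre.
- green_jar: Bystander: white jar with green cap, 80 across, 100 high. Origin under its centre.
- brush: Bystander: hand brush lying on the bench, handle along its -x. Origin under it.

How it is judged:
On the way, in this order (a step that is already met when the one before it is completed fails the run):
1. the lever is latched down and stays there with nothing touching it (value of joint lever above 1.15 rad and contact force between lever and the fingers below 0.2 N and contact force between lever and the arm below 0.2 N), for 0.3 s.
2. the paddle is tilted through the mouth: one end out above the tank, the other still below the deck (((z of paddle_handle_end in the frame of tank above 0.06 m and z of paddle_blade_end in the frame of tank below 0.054 m and horizontal distance between paddle_mid and tank below 0.12 m) or (z of paddle_blade_end in the frame of tank above 0.06 m and z of paddle_handle_end in the frame of tank below 0.054 m and horizontal distance between paddle_mid and tank below 0.12 m))), for 0.1 s.
At the end, for the whole second after the job is handed in: The fingers grip the paddle (over 1 N), still (under 30 mm/s), its middle within 150 mm of the tank's centre seen from above, both ends' lower edges over 105 mm above the bench (some 5 cm above the tank), not touching the tank; lever still latched (over 1.15 rad) (z of each of paddle_blade_end, paddle_handle_end in the frame of tank above 0.105 m and horizontal distance between paddle_mid and tank below 0.15 m and contact force between the fingers and paddle above 1 N and contact force between tank and paddle below 0.1 N and linear speed of paddle below 0.03 m/s and value of joint lever above 1.15 rad); the arm keeps its last pose, push and grip.
It fails at once if a bystander is pushed more than 30 mm or tipped (distance of any of tin, blue_jar, red_cap_bottle, dark_bottle, green_jar, brush from where it was at the start of the episode above 0.03 m or angle between any of tin, blue_jar, red_cap_bottle, dark_bottle, green_jar's own z axis and vertical above 0.4 rad).
It also fails if it takes over 53 s, if anything falls off the work surface, if the arm or the gripper's body presses on something with over 40 N, if the wrist force passes 120 N, or if a joint passes its speed limit or range.

## Robot

A 6-joint arm with a two-finger parallel gripper is mounted at the origin on the work surface. World frame = base frame: x ahead of the robot, y to its left, z up, the work surface at z = 0. Lengths are in m, angles in rad, forces in N, time in s.
With the tool pointing down it reaches from about 0.35 to 0.975 m from the base axis. Payload 4.9 kg.
Tool frame: the origin (TCP) lies at the very end of the fingers, on their centre line; the grasp point (between the pads) lies 19 mm behind it; x points along the fingers, z is the direction in which the jaws open and shut, and the axes are right-handed (so a half turn about x gives the same grasp; the last joint's range is limited). The gripper opens to 85 mm and grips with 20 to 120 N. Pads are 22 mm wide; open, the fingers measure 114 mm over their backs; the gripper's body (76 mm by 85 mm) begins 54 mm behind the grasp point. The pads swing forward as they close: fully open they stand 13 mm farther back than shut.
Start: joints at [1.007, 0.053, 1.613, -0, 1.476, -0.119], TCP at [0.269, 0.564, 0.231] pointing down, gripper open.
Joint ranges: [-3.01, 3.01], [-1.01, 2.22], [0.06, 2.58], [-1.02, 4.17], [0.09, 2.62], [-3.14, 3.14]. Speed limits (rad/s): [2.57, 2.57, 3.14, 3.14, 3.14, 3.14].

## Interface

Orientations are given as a unit quaternion [w, x, y, z].
In Python, from plant import manip, viewer gives the robot as it stands.
- The arm moves only by the shell command python3 -m inch 'ROWS'. ROWS is JSON, a list of rows, each an object with "fingers": the opening, from -1 (shut) to 1 (fully open), so that 0 is half open; "delta_pos": the shift along the tool's x, y, z in cm, a list of three; "twist": the turn, a rotation vector about the tool's x, y, z in degrees, a list of three. A call has 1 to 5 rows; each row shifts and turns the commanded pose from where the row before left it, along the tool's axes as they then stand; what a row does not reach is not made up. A row lasts 1/8 s, in which the tool goes at most 62.5 mm and 10.7 degrees, less where a joint would pass 70% of its speed; a pose out of reach is approached as far as the arm can. A call is refused whole if a number of a shift passes 6.25 or a number of a turn 10.7, either way. A call with a gripper value outside its range is refused whole. The fingers move at their own pace and stop on an object; the grip force is fixed at half the most. Time passes only in rows, so rows that do not move let the fingers close. It gives the time, the measured TCP pose, the force and the opening at its end, in the units of the state.
- manip.state(): the state, without advancing time (a new reading comes with each control period).
- viewer.grab_frame(name): name is "scene" or "top" or "wrist"; returns a dict with "pixels" (384x512x3 uint8, blue, green, red), "range_z" (384x512 float32, m along the optical axis (not along the pixel's ray), 0 where there is no reading), "K" (3x3 intrinsics, pixels), "pose" (4x4, takes a point from camera to world coordinates). Camera axes: x right, y down, z forward; pixel columns grow to the right and rows downward; lengths in m; the calibration is good to about 2 mm. The wrist camera is an equidistant fisheye: a pixel r from the principal point sees the ray r / f radians off the axis. A picture is of the moment at which its call begins.
- manip.job_done(): hands the job in, once; it reports no verdict.
The state is a dict: "time": time; "joint_pos": joint angles; "joint_vel": joint speeds; "joint_efforts": joint torques, N m; "tool_pos": TCP position; "tool_rot": TCP orientation; "contact_force": force on the tool from outside, world axes, zero at the start; "ft_torque": the same for the moment, N m; "gripper_width": opening from 0.0 (shut) to 1.0 (fully open).
Only numpy, scipy, OpenCV 4.12 (cv2) and the standard library are available. Lean on these libraries where they do the work, as an engineer would, in place of code of your own. Each camera call takes 0.05 s, during which the arm holds its last target.

## Working session

There is one attempt and no reset: what is moved stays moved. The work goes in short steps, Python scripts to look and compute and a shell command to move; the robot and the scene stay as the last step left them, time stands still between calls to the robot, and variables do not carry over. Pictures are saved under pics/ and viewed, and the job is handed in when it is done.

```bash
mkdir -p pics; ls
python3 - <<'E'
from plant import manip, viewer
import cv2,json
print(manip.state())
for n in ("scene","top","wrist"):
    f=viewer.grab_frame(n); cv2.imwrite(f"pics/{n}0.png",f["pixels"]); print(n,f["K"].tolist(),f["pose"].round(4).tolist())
E
```

```text
pics
{'time': 0.0, 'joint_pos': array([ 1.00702453e+00,  5.33807697e-02,  1.61433103e+00,  1.90762421e-06,
        1.47602882e+00, -1.18999386e-01]), 'joint_vel': array([ 0.00024742,  0.00012861,  0.00080067, -0.00144423,  0.00078358,
        0.00013572]), 'joint_efforts': array([ 4.47241136e-04, -3.93680799e+01, -3.70176065e+01, -8.76979061e-05,
        7.14158843e-03,  7.65622701e-06]), 'tool_pos': array([0.2685583 , 0.56364258, 0.2300261 ]), 'tool_rot': array([ 0.59727943, -0.37773346,  0.59865157,  0.37708223]), 'contact_force': array([-0.50934242, -0.00427708,  0.12491048]), 'ft_torque': array([-0.00462397,  0.00059321,  0.03712911]), 'gripper_width': 1.000949032646978}
scene [[350.3724067482556, 0.0, 252.4891666606914], [0.0, 350.3724067482556, 195.8286215544137], [0.0, 0.0, 1.0]] [[0.5755, 0.4555, -0.6791, 1.3246], [0.8176, -0.3028, 0.4898, -0.6022], [0.0175, -0.8372, -0.5467, 0.7865], [0.0, 0.0, 0.0, 1.0]]
top [[350.1943138086401, 0.0, 251.42643115085403], [0.0, 350.1943138086401, 188.20700063976687], [0.0, 0.0, 1.0]] [[0.1056, -0.9728, 0.206, 0.2991], [-0.9944, -0.1019, 0.0285, -0.0158], [-0.0067, -0.2079, -0.9781, 1.16], [0.0, 0.0, 0.0, 1.0]]
wrist [[297.3186396354542, 0.0, 256.83746285538643], [0.0, 297.3186396354542, 188.57364504278536], [0.0, 0.0, 1.0]] [[0.4308, 0.8575, 0.2812, 0.1956], [0.9024, -0.4087, -0.1361, 0.5984], [-0.0018, 0.3124, -0.95, 0.3732], [0.0, 0.0, 0.0, 1.0]]
```

View pics/scene0.png

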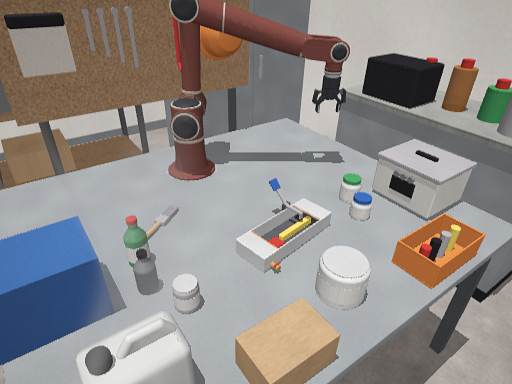

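View pics/top0.png

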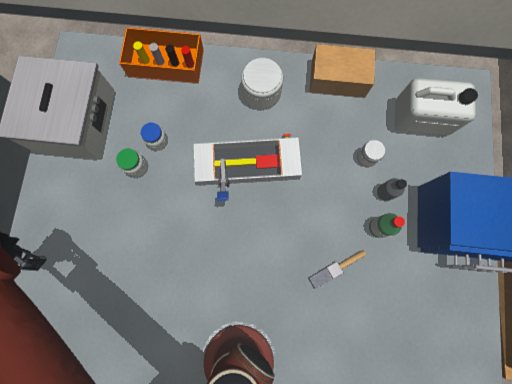

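View pics/wrist0.png

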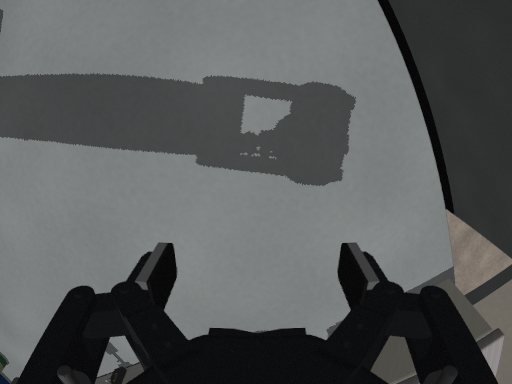

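The tank is in the top view at about u 194–300, v 138–185. The blue pad is at (222,196), the red blade at (267,161), and the yellow handle spans about (215–256,163). Next I measure them.

```bash
cat > h.py <<'E'
import numpy as np, cv2
from plant import manip, viewer
from scipy.spatial.transform import Rotation as R
def cloud(n):
    f=viewer.grab_frame(n); K=f["K"]; d=f["range_z"]; v,u=np.mgrid[:384,:512]
    P=np.stack([(u-K[0,2])/K[0,0]*d,(v-K[1,2])/K[1,1]*d,d],-1)@f["pose"][:3,:3].T+f["pose"][:3,3]
    P[d==0]=np.nan
    return f,P
def hsv(f): return cv2.cvtColor(f["pixels"],cv2.COLOR_BGR2HSV)
E
python3 - <<'E'
from h import *
for n in("top","scene"):
    f,P=cloud(n);H=hsv(f);h,s,v=H[...,0].astype(int),H[...,1].astype(int),H[...,2]
    x,y,z=P[...,0],P[...,1],P[...,2]
    roi=(x>.3)&(x<.75)&(abs(y-.02)<.25)
    deck=roi&(z>.05)&(z<.066)&(s<60)&(v>120)
    lab,L,st,_=cv2.connectedComponentsWithStats(deck.astype(np.uint8))
    for i in range(1,lab):
        if st[i][4]>60:
            q=P[L==i]; print(n,"deck",st[i],q.mean(0).round(4),q.min(0).round(3),q.max(0).round(3))
    q=P[deck]; r=cv2.minAreaRect((q[:,:2]*1000).astype(np.float32)); print(n,"rect",r, np.median(q[:,2]))
    for nm,m in dict(yellow=(h>22)&(h<35)&(s>150),red=((h<6)|(h>174))&(s>150),blue=(h>100)&(h<125)&(s>120)).items():
        m=m&roi&(z>.004)
        q=P[m]
        if len(q)>5: print(n,nm,len(q),np.median(q,0).round(4),q.min(0).round(4),q.max(0).round(4),cv2.minAreaRect((q[:,:2]*1000).astype(np.float32)))
    cv2.imwrite(f"pics/{n}c.png",cv2.resize(f["pixels"][120:220,170:320] if n=="top" else f["pixels"][165:285,220:350],None,fx=5,fy=5,interpolation=cv2.INTER_CUBIC))
E
```

```text
top deck [ 194  138  108   44 1610] [0.6256 0.0412 0.0576] [ 0.536 -0.139  0.051] [0.718 0.222 0.065]
top rect ((615.02685546875, 39.43341064453125), (154.15162658691406, 348.83843994140625), 9.58992862701416) 0.05755879083817561
top yellow 213 [0.6222 0.0716 0.0292] [0.6002 0.0143 0.0048] [0.6482 0.149  0.0399] ((624.8834228515625, 81.9670181274414), (27.92160415649414, 135.3681640625), 9.457189559936523)
top red 284 [ 0.6415 -0.0268  0.0155] [ 0.6148 -0.0906  0.0052] [0.7406 0.014  0.038 ] ((666.0513916015625, -51.19757843017578), (71.23043823242188, 154.29640197753906), 42.72433853149414)
top blue 94 [0.4822 0.0978 0.1364] [0.4678 0.082  0.1172] [0.5021 0.1141 0.1456] ((484.4474792480469, 99.0150146484375), (31.765031814575195, 30.156204223632812), 10.11726188659668)
scene deck [ 236  198   96   63 1262] [0.6378 0.0133 0.058 ] [ 0.537 -0.14   0.05 ] [0.722 0.223 0.064]
scene rect ((617.384765625, 39.757537841796875), (154.25816345214844, 352.275634765625), 9.833490371704102) 0.05852253427362225
scene yellow 124 [0.6294 0.1007 0.0188] [0.6053 0.0114 0.005 ] [0.6467 0.17   0.0331] ((625.2882080078125, 90.73666381835938), (18.8685302734375, 158.82077026367188), 10.022432327270508)
scene red 105 [ 0.6448 -0.0099  0.017 ] [ 0.6195 -0.0939  0.0114] [0.7384 0.0155 0.0348] ((677.2500610351562, -47.48920440673828), (53.31745529174805, 151.06103515625), 42.2518310546875)
scene blue 79 [0.4901 0.0955 0.1313] [0.4759 0.0797 0.1151] [0.5029 0.1138 0.1457] ((489.61041259765625, 96.57539367675781), (34.311058044433594, 26.596040725708008), 88.22107696533203)
```

View pics/topc.png

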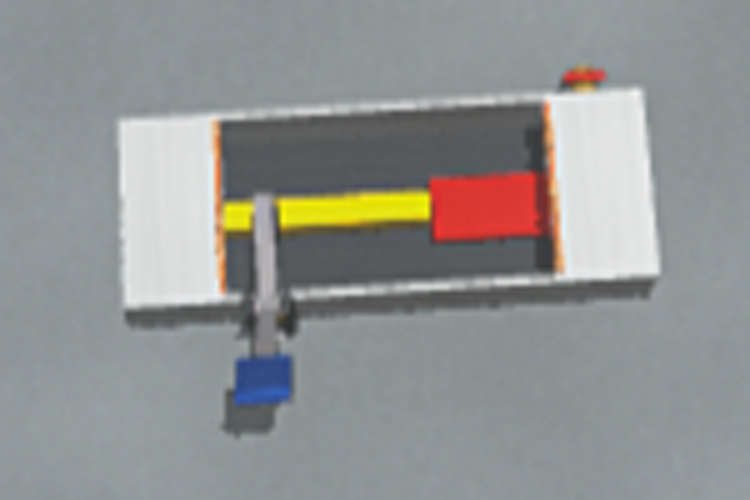

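View pics/scenec.png

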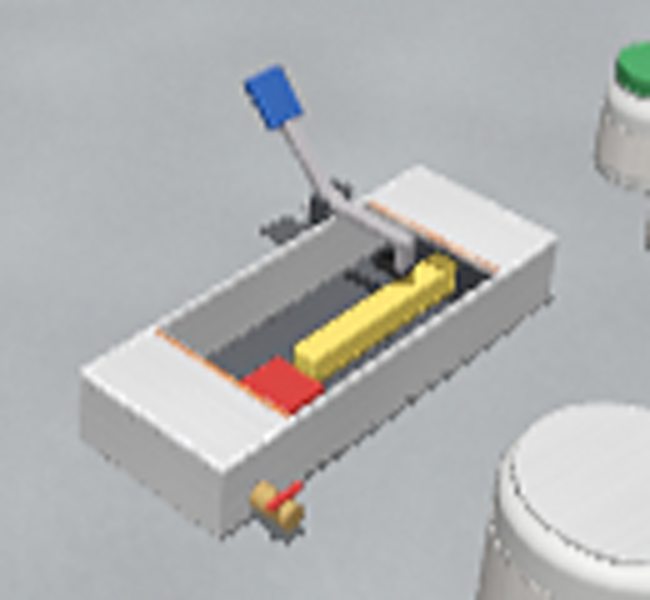

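```bash
cat >> h.py <<'E'
def tank(T): # xyyaw->4x4
    M=np.eye(4);M[:3,:3]=R.from_euler('z',T[2]).as_matrix();M[:2,3]=T[:2];return M
E
python3 - <<'E'
from h import *
for n in("top","scene"):
    f,P=cloud(n);H=hsv(f);h,s,v=H[...,0].astype(int),H[...,1].astype(int),H[...,2]
    x,y,z=P[...,0],P[...,1],P[...,2]
    deck=(x>.45)&(x<.75)&(abs(y-.04)<.25)&(z>.052)&(z<.064)&(s<60)&(v>110)
    yaw=np.radians(9.7); c=np.array([.626,.04])
    for it in range(3):
        M=tank([*c,yaw]); L=(P-M[:3,3])@M[:3,:3]
        m=deck&(abs(L[...,1])>112)|deck&(abs(L[...,1])>.112)
        r=cv2.minAreaRect((P[m][:,:2]*1000).astype(np.float32))
        c=np.array(r[0])/1000; yaw=np.radians(r[2])
    print(n,r)
    q=L[(h>22)&(h<35)&(s>150)&(z>.02)&(z<.05)&(abs(L[...,0])<.06)&(abs(L[...,1])<.108)]; 
    t=q[q[:,2]>.024]; print("yellow top",len(t),t.min(0).round(4),t.max(0).round(4),np.median(t,0).round(4),cv2.fitLine((t[:,:2]*1000).astype(np.float32),2,0,.01,.01).ravel())
    q=L[((h<6)|(h>174))&(s>150)&(z>.01)&(abs(L[...,0])<.06)&(abs(L[...,1])<.108)]; print("red",q.min(0).round(4),q.max(0).round(4),np.median(q,0).round(4))
    q=L[(h>100)&(h<125)&(s>120)&(z>.1)&(abs(L[...,0])<.25)&(abs(L[...,1])<.15)]; print("blue",q.min(0).round(4),q.max(0).round(4),np.median(q,0).round(4))
f,P=cloud("top")
z=P[...,2]; m=(z>.03)&(z<.25)
n,Lb,st,_=cv2.connectedComponentsWithStats(m.astype(np.uint8))
for i in range(1,n):
    if st[i][4]>40: q=P[Lb==i]; print(st[i],q.min(0).round(3),q.max(0).round(3))
E
```

```text
top ((626.546875, 41.613739013671875), (129.5623779296875, 348.35699462890625), 9.505373001098633)
yellow top 201 [-0.0095 -0.0277  0.0242] [0.0121 0.1076 0.0492] [0.0008 0.0299 0.0297] [ 6.3805901e-03 -9.9997962e-01  7.6118934e-01  3.2585938e+01]
red [-0.0196 -0.1064  0.01  ] [ 0.0232 -0.0298  0.021 ] [ 0.0019 -0.0682  0.0157]
blue [-0.1468  0.0648  0.1192] [-0.1149  0.0953  0.147 ] [-0.1329  0.0798  0.1363]
scene ((628.5242919921875, 42.87799072265625), (131.06475830078125, 353.6795349121094), 9.814187049865723)
yellow top 20 [-0.0034 -0.0321  0.0242] [0.014  0.1053 0.0339] [0.0117 0.0733 0.0259] [ 4.5257080e-02 -9.9897540e-01  7.4739680e+00  5.1600517e+01]
red [-0.018  -0.0712  0.0103] [ 0.0269 -0.0345  0.0208] [ 0.0046 -0.0508  0.0166]
blue [-0.1421  0.0598  0.1152] [-0.1118  0.0938  0.1468] [-0.1269  0.0749  0.1307]
[ 119   28   84   52 1977] [0.904 0.249 0.03 ] [1.05  0.51  0.095]
[133  42  15  18 158] [0.961 0.439 0.031] [0.994 0.468 0.1  ]
[149  43  14  19 156] [0.96  0.384 0.031] [0.995 0.415 0.1  ]
[165  45  13  19 152] [0.96 0.33 0.03] [0.992 0.36  0.099]
[ 311   44   65  
[... 222 characters left out ...]
9  0.031] [0.961 0.089 0.125]
[ 395   78   83   57 3816] [ 0.789 -0.645  0.03 ] [ 0.92  -0.447  0.205]
[141 123  26  26 497] [0.64  0.325 0.031] [0.712 0.397 0.09 ]
[ 194  138  108   63 2335] [ 0.468 -0.139  0.03 ] [0.717 0.221 0.147]
[359 140  26  26 492] [ 0.655 -0.396  0.03 ] [ 0.727 -0.327  0.09 ]
[116 149  30  28 620] [0.537 0.377 0.03 ] [0.615 0.453 0.106]
[227 159  22   7  50] [0.607 0.039 0.03 ] [0.635 0.107 0.035]
[ 421  172   91  101 7677] [ 0.348 -0.809  0.03 ] [ 0.609 -0.537  0.205]
[380 179  27  21 422] [ 0.546 -0.457  0.03 ] [ 0.602 -0.4    0.142]
[371 213  34  25 607] [ 0.421 -0.444  0.03 ] [ 0.488 -0.377  0.173]
[210 339  61  38 552] [-0.    -0.081  0.03 ] [0.1   0.072 0.25 ]
```

```bash
cat >> h.py <<'E'
TT=[.627,.042,np.radians(9.6)]
def plan(loc,tilt=0,zs=1):
    """loc: TCP target in tank frame; tool x down, tool z=zs*tank x, tilt deg about tank x (+y end up)"""
    s=manip.state(); M=tank(TT); T=R.from_matrix(M[:3,:3])
    tgt=M[:3,:3]@np.array(loc)+M[:3,3]
    x=np.array([0,0,-1.]);z=np.array([zs,0,0.]);B=np.stack([x,np.cross(z,x),z],1)
    Rt=T*R.from_euler('x',tilt,degrees=True)*R.from_matrix(B)
    Rc=R.from_quat(s["tool_rot"],scalar_first=True)
    print("t",s["time"],"F",s["contact_force"].round(1),"w",round(s["gripper_width"],3),"loc",((s["tool_pos"]-M[:3,3])@M[:3,:3]).round(4))
    print("toolxyz(cols, tank frame)",(T.inv()*Rc).as_matrix().round(2).tolist(),"j",s["joint_pos"].round(2))
    print("dpos cm (current axes)",(Rc.inv().apply(tgt-s["tool_pos"])*100).round(2)," (target axes)",(Rt.inv().apply(tgt-s["tool_pos"])*100).round(2))
    print("rotvec deg",np.degrees((Rc.inv()*Rt).as_rotvec()).round(2))
E
python3 - <<'E'
from h import *
plan([-.143,.08,.2],0,1);plan([-.143,.08,.2],0,-1)
E
```

```text
t 0.4 F [-0.6 -0.2 -0.2] w 0.998 loc [-0.2661  0.5745  0.2311]
toolxyz(cols, tank frame) [[-0.0, -0.82, 0.57], [-0.0, 0.57, 0.82], [-1.0, 0.0, -0.0]] j [ 1.01  0.05  1.61 -0.    1.48 -0.12]
dpos cm (current axes) [  3.12 -38.49 -33.39]  (target axes) [  3.11 -49.45  12.31]
rotvec deg [ 5.492e+01 -1.000e-02  1.000e-02]
t 0.4 F [-0.6 -0.2 -0.2] w 0.998 loc [-0.2661  0.5745  0.2311]
toolxyz(cols, tank frame) [[-0.0, -0.82, 0.57], [-0.0, 0.57, 0.82], [-1.0, 0.0, -0.0]] j [ 1.01  0.05  1.61 -0.    1.48 -0.12]
dpos cm (current axes) [  3.12 -38.49 -33.39]  (target axes) [  3.11  49.45 -12.31]
rotvec deg [-1.2508e+02 -1.0000e-02 -2.0000e-02]
```

```bash
python3 -m inch '[{"fingers":-1,"delta_pos":[0,0,0],"twist":[10.5,0,0]},{"fingers":-1,"delta_pos":[0,0,0],"twist":[10.5,0,0]},{"fingers":-1,"delta_pos":[0,0,0],"twist":[10.5,0,0]},{"fingers":-1,"delta_pos":[0,0,0],"twist":[10.5,0,0]},{"fingers":-1,"delta_pos":[0,0,0],"twist":[10.5,0,0]}]'
python3 -m inch '[{"fingers":-1,"delta_pos":[0,-5,1.2],"twist":[0,0,0]},{"fingers":-1,"delta_pos":[0,-5,1.2],"twist":[0,0,0]},{"fingers":-1,"delta_pos":[0,-5,1.2],"twist":[0,0,0]},{"fingers":-1,"delta_pos":[0,-5,1.2],"twist":[0,0,0]},{"fingers":-1,"delta_pos":[0,-5,1.2],"twist":[0,0,0]}]'
python3 -m inch '[{"fingers":-1,"delta_pos":[0,-5,1.2],"twist":[0,0,0]},{"fingers":-1,"delta_pos":[0,-5,1.2],"twist":[0,0,0]},{"fingers":-1,"delta_pos":[0,-5,1.2],"twist":[0,0,0]},{"fingers":-1,"delta_pos":[0,-5,1.2],"twist":[0,0,0]},{"fingers":-1,"delta_pos":[0,0,0],"twist":[0,0,0]}]'
python3 - <<'E'
from h import *
plan([-.143,.08,.16],0,1)
E
```

```text
time: 1.02
tool_pos: [0.2689, 0.5642, 0.2313]
tool_rot: [0.703, -0.072, 0.703, 0.072]
contact_force: [-0.4, -0.4, 0.2]
gripper_width: 0.001
time: 1.65
tool_pos: [0.3801, 0.3307, 0.2315]
tool_rot: [0.703, -0.074, 0.703, 0.074]
contact_force: [0.5, 0.5, 0.1]
gripper_width: 0.0
time: 2.28
tool_pos: [0.4693, 0.144, 0.2315]
tool_rot: [0.704, -0.072, 0.703, 0.072]
contact_force: [-0.1, -0.1, 0.6]
gripper_width: -0.0
t 2.275 F [-0.1 -0.1  0.6] w -0.0 loc [-0.1385  0.1269  0.2315]
toolxyz(cols, tank frame) [[0.0, -0.04, 1.0], [-0.0, 1.0, 0.04], [-1.0, -0.0, 0.0]] j [ 0.15 -0.28  1.92 -0.    1.5  -0.06]
dpos cm (current axes) [ 7.15 -4.67 -0.62]  (target axes) [ 7.15 -4.69 -0.45]
rotvec deg [2.12 0.02 0.02]
```

```bash
python3 -m inch '[{"fingers":-1,"delta_pos":[1,-4.7,-0.5],"twist":[2.1,0,0]},{"fingers":-1,"delta_pos":[3,0,0],"twist":[0,0,0]},{"fingers":-1,"delta_pos":[3,0,0],"twist":[0,0,0]},{"fingers":-1,"delta_pos":[0,0,0],"twist":[0,0,0]}]'
python3 - <<'E'
from h import *
plan([-.143,.08,.04],0,1)
for n in("top","scene"):
    f=viewer.grab_frame(n); cv2.imwrite(f"pics/{n}1.png",cv2.resize(f["pixels"][110:230,150:320] if n=="top" else f["pixels"][130:270,210:350],None,fx=4,fy=4,interpolation=cv2.INTER_CUBIC))
E
```

```text
time: 2.78
tool_pos: [0.4709, 0.1002, 0.1586]
tool_rot: [0.702, -0.061, 0.706, 0.062]
contact_force: [-0.3, 0.1, -0.0]
gripper_width: -0.004
t 2.775 F [-0.3  0.1 -0. ] w -0.004 loc [-0.1442  0.0834  0.1586]
toolxyz(cols, tank frame) [[-0.01, -0.01, 1.0], [0.0, 1.0, 0.01], [-1.0, 0.0, -0.01]] j [ 0.05 -0.24  2.01  0.    1.38 -0.12]
dpos cm (current axes) [11.86 -0.35  0.19]  (target axes) [11.86 -0.34  0.12]
rotvec deg [ 0.37 -0.33 -0.06]
```

View pics/scene1.png

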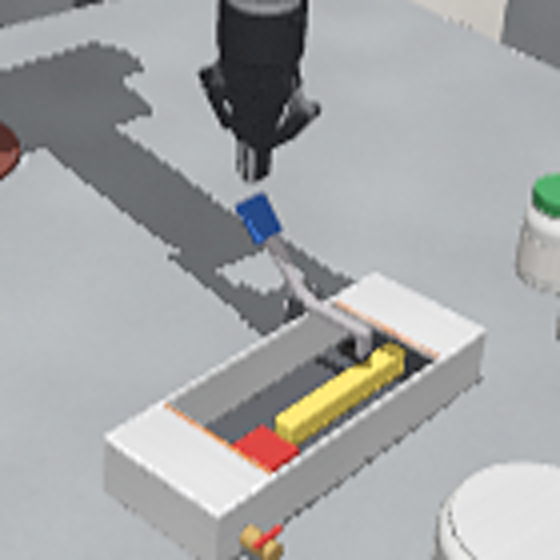

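View pics/top1.png

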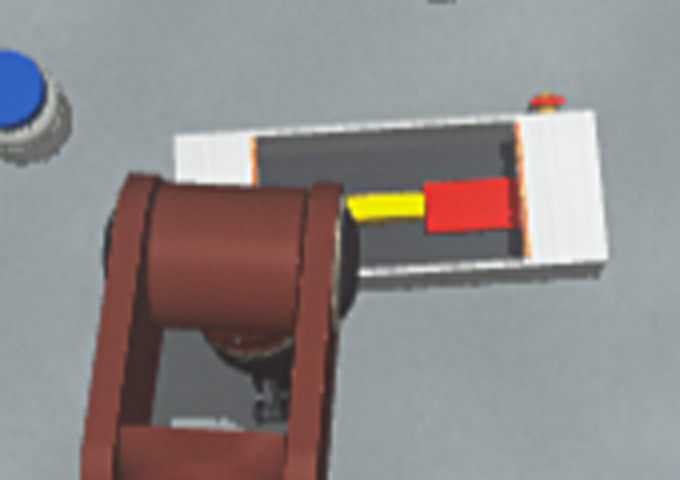

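The scene crop shows the shut fingertips at about (255,178), just above the blue pad at (258,215). I press down from here.

```bash
python3 -m inch '[{"fingers":-1,"delta_pos":[1,-0.3,0.3],"twist":[0.4,-0.3,0]},{"fingers":-1,"delta_pos":[1,0,0],"twist":[0,0,0]},{"fingers":-1,"delta_pos":[1,0,0],"twist":[0,0,0]},{"fingers":-1,"delta_pos":[1,0,0],"twist":[0,0,0]},{"fingers":-1,"delta_pos":[0,0,0],"twist":[0,0,0]}]'
python3 - <<'E'
from h import *
plan([-.143,.08,.04],0,1)
f=viewer.grab_frame("scene"); cv2.imwrite("pics/scene2.png",cv2.resize(f["pixels"][130:270,210:350],None,fx=4,fy=4,interpolation=cv2.INTER_CUBIC))
E
```

```text
time: 3.5
tool_pos: [0.4763, 0.0971, 0.1201]
tool_rot: [0.706, -0.058, 0.703, 0.059]
contact_force: [1.4, 1.3, 0.7]
gripper_width: 0.001
t 3.5 F [1.4 1.3 0.7] w 0.001 loc [-0.1394  0.0794  0.1201]
toolxyz(cols, tank frame) [[0.0, 0.0, 1.0], [0.0, 1.0, -0.0], [-1.0, 0.0, 0.0]] j [ 0.05 -0.19  2.04  0.    1.29 -0.12]
dpos cm (current axes) [ 8.01  0.05 -0.39]  (target axes) [ 8.01  0.06 -0.36]
rotvec deg [-0.09  0.23 -0.01]
```

View pics/scene2.png

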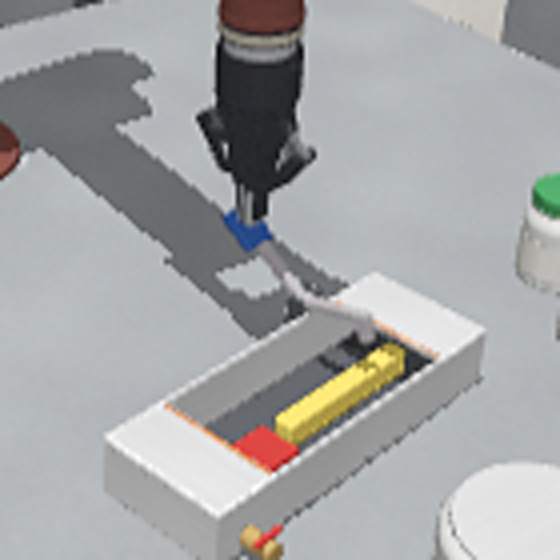

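The fingers are centred on the pad at about (248,228), and the arm is starting to lift. I keep pressing.

```bash
python3 -m inch '[{"fingers":-1,"delta_pos":[1.2,0,-0.2],"twist":[0,0,0]},{"fingers":-1,"delta_pos":[1.2,0,-0.2],"twist":[0,0,0]},{"fingers":-1,"delta_pos":[1.2,0,0],"twist":[0,0,0]},{"fingers":-1,"delta_pos":[1,0,0],"twist":[0,0,0]},{"fingers":-1,"delta_pos":[1,0,0],"twist":[0,0,0]}]'
python3 -m inch '[{"fingers":-1,"delta_pos":[0.8,0,0],"twist":[0,0,0]},{"fingers":-1,"delta_pos":[0.8,0,0],"twist":[0,0,0]},{"fingers":-1,"delta_pos":[0.8,0,0],"twist":[0,0,0]},{"fingers":-1,"delta_pos":[0,0,0],"twist":[0,0,0]}]'
python3 - <<'E'
from h import *
plan([-.143,.08,.04],0,1)
f=viewer.grab_frame("scene"); cv2.imwrite("pics/scene3.png",cv2.resize(f["pixels"][130:270,210:350],None,fx=4,fy=4,interpolation=cv2.INTER_CUBIC))
E
```

```text
time: 4.18
tool_pos: [0.4721, 0.0964, 0.0662]
tool_rot: [0.705, -0.059, 0.705, 0.059]
contact_force: [-17.1, -1.9, 32.1]
gripper_width: 0.001
time: 4.68
tool_pos: [0.4722, 0.0964, 0.0401]
tool_rot: [0.706, -0.058, 0.704, 0.059]
contact_force: [-0.8, -0.5, 2.2]
gripper_width: 0.002
t 4.675 F [-0.8 -0.5  2.2] w 0.002 loc [-0.1435  0.0795  0.0401]
toolxyz(cols, tank frame) [[0.0, 0.0, 1.0], [0.0, 1.0, -0.0], [-1.0, 0.0, 0.0]] j [ 0.05 -0.09  2.09  0.    1.13 -0.12]
dpos cm (current axes) [0.01 0.05 0.05]  (target axes) [0.01 0.05 0.05]
rotvec deg [-0.08  0.15 -0.01]
```

View pics/scene3.png

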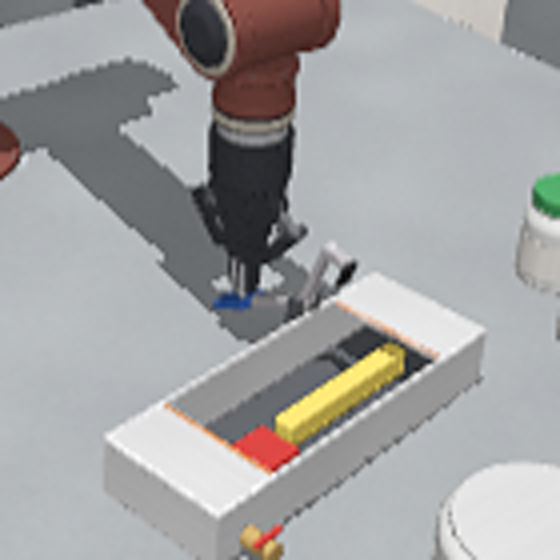

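The force went from 32 N to 2 N, and the arm stands up at about (330,265). It looks clicked, so I rise straight up and check it stays.

```bash
python3 -m inch '[{"fingers":-1,"delta_pos":[-3,0,0],"twist":[0,0,0]},{"fingers":-1,"delta_pos":[-5,0,0],"twist":[0,0,0]},{"fingers":-1,"delta_pos":[-5,0,0],"twist":[0,0,0]},{"fingers":-1,"delta_pos":[-5,0,0],"twist":[0,0,0]},{"fingers":-1,"delta_pos":[0,0,0],"twist":[0,0,0]}]'
python3 - <<'E'
from h import *
plan([0.002,.0,.12],0,1)
f=viewer.grab_frame("scene"); cv2.imwrite("pics/scene4.png",cv2.resize(f["pixels"][130:270,210:350],None,fx=4,fy=4,interpolation=cv2.INTER_CUBIC))
E
```

```text
time: 5.35
tool_pos: [0.4747, 0.0965, 0.2266]
tool_rot: [0.71, -0.059, 0.699, 0.059]
contact_force: [0.8, -0.0, -0.1]
gripper_width: -0.002
t 5.35 F [ 0.8 -0.  -0.1] w -0.002 loc [-0.141   0.0791  0.2266]
toolxyz(cols, tank frame) [[0.01, 0.0, 1.0], [-0.0, 1.0, -0.0], [-1.0, -0.0, 0.01]] j [ 0.05 -0.3   1.94  0.    1.48 -0.12]
dpos cm (current axes) [10.87 -7.88 14.16]  (target axes) [10.66 -7.91 14.3 ]
rotvec deg [-0.08  0.83  0.06]
```

View pics/scene4.png

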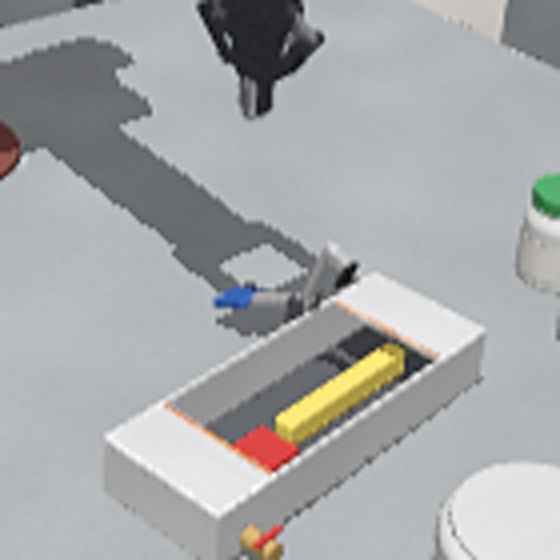

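The lever stays down on its own: pad at (237,297), arm standing at (330,265). Next I move over the handle with the gripper half open.

```bash
python3 -m inch '[{"fingers":0,"delta_pos":[0,-4,2],"twist":[0,0.8,0]},{"fingers":0,"delta_pos":[0,-4,3],"twist":[0,0,0]},{"fingers":0,"delta_pos":[2,0,5],"twist":[0,0,0]},{"fingers":0,"delta_pos":[4,0,4.3],"twist":[0,0,0]},{"fingers":0,"delta_pos":[4,0,0],"twist":[0,0,0]}]'
python3 -m inch '[{"fingers":0,"delta_pos":[0,0,0],"twist":[0,0,0]}]'
python3 - <<'E'
from h import *
plan([0.002,.0,.01],0,1)
for n in("wrist","scene"):
    f=viewer.grab_frame(n); cv2.imwrite(f"pics/{n}5.png",f["pixels"] if n=="wrist" else cv2.resize(f["pixels"][130:270,210:350],None,fx=4,fy=4,interpolation=cv2.INTER_CUBIC))
E
```

```text
time: 6.02
tool_pos: [0.6262, 0.0411, 0.116]
tool_rot: [0.7, -0.059, 0.709, 0.059]
contact_force: [-0.4, 0.6, -0.3]
gripper_width: 0.5
time: 6.15
tool_pos: [0.6211, 0.0412, 0.113]
tool_rot: [0.697, -0.058, 0.712, 0.059]
contact_force: [-0.1, 0.1, 0.1]
gripper_width: 0.498
t 6.15 F [-0.1  0.1  0.1] w 0.498 loc [-0.006   0.0002  0.113 ]
toolxyz(cols, tank frame) [[-0.02, 0.0, 1.0], [0.0, 1.0, -0.0], [-1.0, 0.0, -0.02]] j [-0.05  0.16  1.7  -0.    1.3  -0.22]
dpos cm (current axes) [10.28 -0.05  1.02]  (target axes) [10.3  -0.02  0.8 ]
rotvec deg [-0.08 -1.25 -0.17]
```

View pics/wrist5.png

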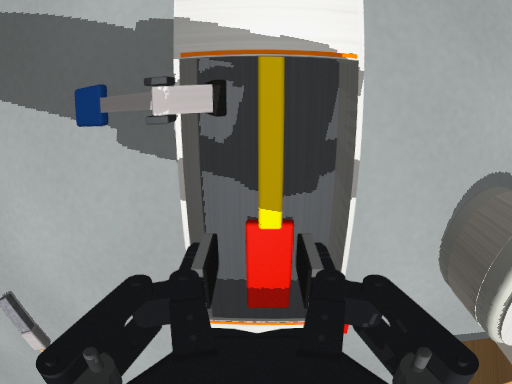

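View pics/scene5.png

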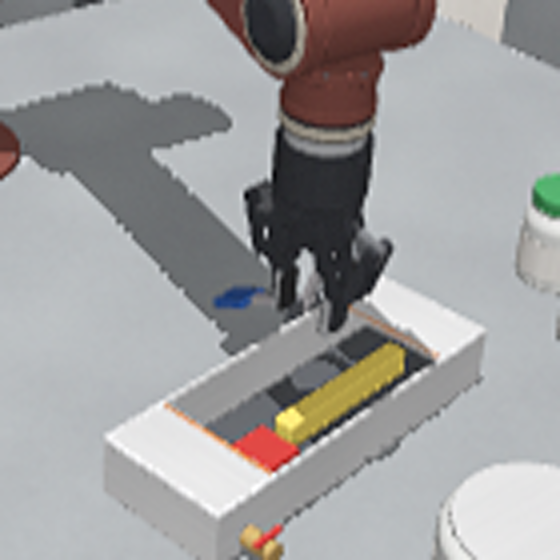

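The wrist view shows the bar centred between the fingers (bar at u 271, fingers at about 208 and 312, so slightly to one side), with the lever arm clear at left (190,98). Now the descent.

```bash
python3 -m inch '[{"fingers":0,"delta_pos":[3,0,0],"twist":[0,0,0]},{"fingers":0,"delta_pos":[2,0,0],"twist":[0,0,0]},{"fingers":0,"delta_pos":[0,0,0],"twist":[0,0,0]},{"fingers":0,"delta_pos":[0,0,0],"twist":[0,0,0]}]'
python3 - <<'E'
from h import *
plan([0.002,.0,.009],0,1)
f=viewer.grab_frame("wrist"); cv2.imwrite(f"pics/wrist6.png",f["pixels"])
E
```

```text
time: 6.75
tool_pos: [0.626, 0.0408, 0.0717]
tool_rot: [0.702, -0.059, 0.707, 0.058]
contact_force: [0.5, -0.3, 0.6]
gripper_width: 0.498
t 6.75 F [ 0.5 -0.3  0.6] w 0.498 loc [-0.0012 -0.001   0.0717]
toolxyz(cols, tank frame) [[-0.01, 0.0, 1.0], [-0.0, 1.0, -0.0], [-1.0, -0.0, -0.01]] j [-0.05  0.21  1.72 -0.    1.22 -0.22]
dpos cm (current axes) [6.27 0.1  0.36]  (target axes) [6.27 0.1  0.32]
rotvec deg [-0.09 -0.39  0.02]
```

View pics/wrist6.png

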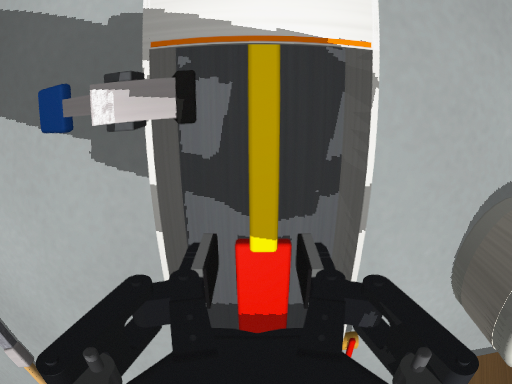

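```bash
python3 -m inch '[{"fingers":0,"delta_pos":[2,0.1,0.35],"twist":[0,-0.4,0]},{"fingers":0,"delta_pos":[2,0,0],"twist":[0,0,0]},{"fingers":0,"delta_pos":[1.2,0,0],"twist":[0,0,0]},{"fingers":0,"delta_pos":[0.6,0,0],"twist":[0,0,0]},{"fingers":0,"delta_pos":[0,0,0],"twist":[0,0,0]}]'
python3 - <<'E'
from h import *
plan([0.002,.0,.009],0,1)
f=viewer.grab_frame("wrist"); cv2.imwrite(f"pics/wrist7.png",f["pixels"])
E
```

```text
time: 7.42
tool_pos: [0.628, 0.0424, 0.0119]
tool_rot: [0.704, -0.059, 0.706, 0.059]
contact_force: [-0.5, -0.0, 0.6]
gripper_width: 0.501
t 7.425 F [-0.5 -0.   0.6] w 0.501 loc [0.0011 0.0002 0.0119]
toolxyz(cols, tank frame) [[-0.0, 0.0, 1.0], [0.0, 1.0, -0.0], [-1.0, 0.0, -0.0]] j [-0.05  0.29  1.74 -0.    1.12 -0.22]
dpos cm (current axes) [ 0.29 -0.02  0.09]  (target axes) [ 0.29 -0.02  0.09]
rotvec deg [-0.09 -0.15 -0.01]
```

View pics/wrist7.png

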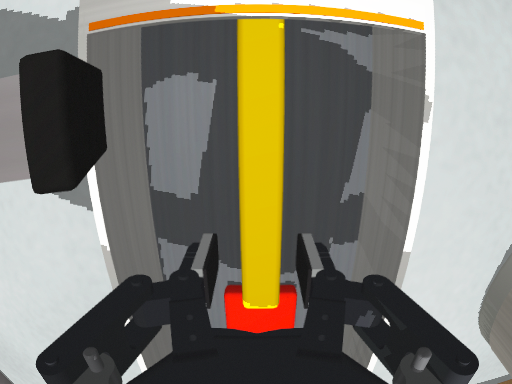

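The bar (u about 261) lies between the pads (205–310), with the blade boundary at about v 305 behind them. I close the fingers.

```bash
python3 -m inch '[{"fingers":0,"delta_pos":[0.2,0,0.1],"twist":[0,0,0]},{"fingers":-1,"delta_pos":[0,0,0],"twist":[0,0,0]},{"fingers":-1,"delta_pos":[0,0,0],"twist":[0,0,0]},{"fingers":-1,"delta_pos":[0,0,0],"twist":[0,0,0]},{"fingers":-1,"delta_pos":[0,0,0],"twist":[0,0,0]}]'
python3 -m inch '[{"fingers":-1,"delta_pos":[-0.4,0,0],"twist":[0,0,0]},{"fingers":-1,"delta_pos":[-0.3,0,0],"twist":[0,0,0]},{"fingers":-1,"delta_pos":[0,0,0],"twist":[0,0,0]}]'
python3 - <<'E'
from h import *
plan([0.02,-.032,.017],0,1)
f=viewer.grab_frame("wrist"); cv2.imwrite(f"pics/wrist8.png",f["pixels"])
f=viewer.grab_frame("scene"); cv2.imwrite("pics/scene8.png",cv2.resize(f["pixels"][130:270,210:350],None,fx=4,fy=4,interpolation=cv2.INTER_CUBIC))
E
```

```text
time: 8.1
tool_pos: [0.6298, 0.0426, 0.0109]
tool_rot: [0.704, -0.059, 0.705, 0.059]
contact_force: [-0.1, -0.1, 3.5]
gripper_width: 0.221
time: 8.48
tool_pos: [0.6291, 0.0425, 0.0172]
tool_rot: [0.704, -0.059, 0.705, 0.059]
contact_force: [-0.2, -0.6, -2.2]
gripper_width: 0.22
t 8.475 F [-0.2 -0.6 -2.2] w 0.22 loc [0.0022 0.0002 0.0172]
toolxyz(cols, tank frame) [[-0.0, 0.0, 1.0], [0.0, 1.0, -0.0], [-1.0, 0.0, -0.0]] j [-0.05  0.28  1.74 -0.    1.12 -0.22]
dpos cm (current axes) [ 0.02 -3.22  1.79]  (target axes) [ 0.02 -3.22  1.78]
rotvec deg [-0.09 -0.12 -0.  ]
```

View pics/wrist8.png

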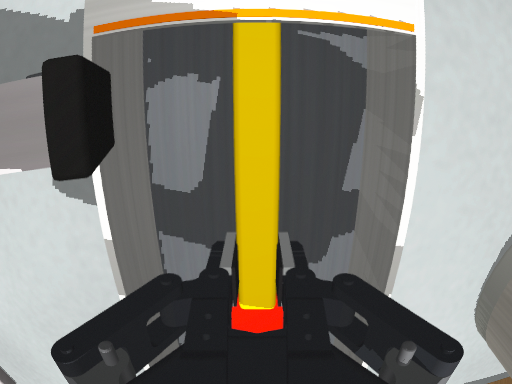

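View pics/scene8.png

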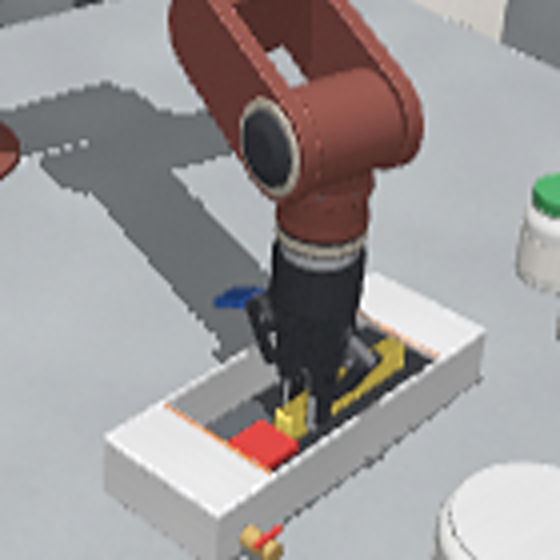

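The paddle is gripped (opening 0.22, about 20 mm) and carries its weight of about 2 N. I slide it into the blade-side pocket and a bit to +x, away from the lever arm.

```bash
python3 -m inch '[{"fingers":-1,"delta_pos":[0,-1,0.6],"twist":[0,0,0]},{"fingers":-1,"delta_pos":[0,-1,0.6],"twist":[0,0,0]},{"fingers":-1,"delta_pos":[0,-1.2,0],"twist":[0,0,0]},{"fingers":-1,"delta_pos":[0,0,0],"twist":[0,0,0]},{"fingers":-1,"delta_pos":[0,0,0],"twist":[0,0,0]}]'
python3 - <<'E'
from h import *
plan([0.014,-.032,.017],0,1)
f=viewer.grab_frame("wrist"); cv2.imwrite(f"pics/wrist9.png",f["pixels"])
# tilt plan: blade end (lower edge) fixed at Q; paddle frame grip
Q=np.array([-.032-.130,.012]) # y,z of blade end lower edge, TCP 19+13.. relative
s=manip.state()
tcp0=np.array([-.032,.0172]); rel=tcp0-np.array([-.162,.010])
for th in (0,5,10,15,20,24):
    a=np.radians(th); Rm=np.array([[np.cos(a),-np.sin(a)],[np.sin(a),np.cos(a)]])
    print(th,(np.array([-.162,.010])+Rm@rel).round(4))
E
```

```text
time: 9.2
tool_pos: [0.6462, 0.0128, 0.0171]
tool_rot: [0.704, -0.058, 0.705, 0.059]
contact_force: [-0.0, -0.2, -1.8]
gripper_width: 0.221
t 9.2 F [-0.  -0.2 -1.8] w 0.221 loc [ 0.0141 -0.0319  0.0171]
toolxyz(cols, tank frame) [[-0.0, 0.0, 1.0], [0.0, 1.0, -0.0], [-1.0, 0.0, -0.0]] j [-0.1   0.31  1.7  -0.    1.13 -0.26]
dpos cm (current axes) [ 0.01 -0.01 -0.01]  (target axes) [ 0.01 -0.01 -0.01]
rotvec deg [-0.11 -0.12 -0.02]
0 [-0.032   0.0172]
5 [-0.0331  0.0285]
10 [-0.0352  0.0397]
15 [-0.0383  0.0506]
20 [-0.0423  0.0612]
24 [-0.0462  0.0695]
```

View pics/wrist9.png

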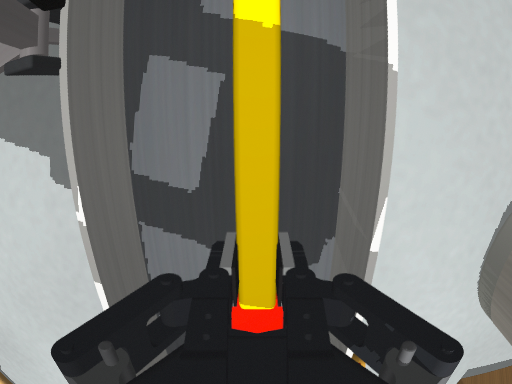

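```bash
python3 -m inch '[{"fingers":-1,"delta_pos":[-1.15,-0.1,0],"twist":[0,0,5]},{"fingers":-1,"delta_pos":[-1.15,-0.1,0],"twist":[0,0,5]},{"fingers":-1,"delta_pos":[0,0,0],"twist":[0,0,0]},{"fingers":-1,"delta_pos":[0,0,0],"twist":[0,0,0]}]'
python3 - <<'E'
from h import *
plan([0.014,-.0423,.0612],20,1)
f=viewer.grab_frame("wrist"); cv2.imwrite(f"pics/wrist10.png",f["pixels"])
f=viewer.grab_frame("scene"); cv2.imwrite("pics/scene10.png",cv2.resize(f["pixels"][130:270,210:350],None,fx=4,fy=4,interpolation=cv2.INTER_CUBIC))
E
```

```text
time: 9.75
tool_pos: [0.6465, 0.0104, 0.0396]
tool_rot: [0.696, 0.003, 0.708, 0.12]
contact_force: [0.3, 0.0, -2.4]
gripper_width: 0.214
t 9.75 F [ 0.3  0.  -2.4] w 0.214 loc [ 0.0139 -0.0344  0.0396]
toolxyz(cols, tank frame) [[-0.0, 0.0, 1.0], [0.17, 0.98, -0.0], [-0.98, 0.17, -0.0]] j [-0.17  0.31  1.67  0.17  1.23 -0.4 ]
dpos cm (current axes) [-2.26 -0.41  0.  ]  (target axes) [-2.3  -0.01  0.01]
rotvec deg [-0.1  -0.12 10.05]
```

View pics/wrist10.png

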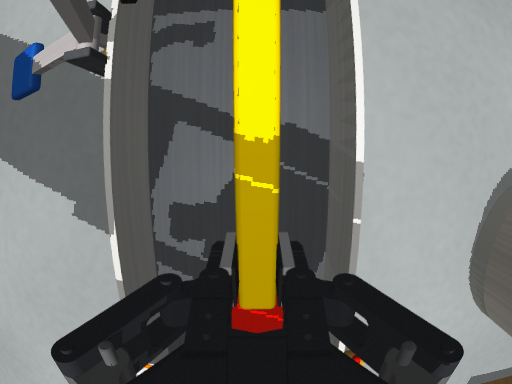

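View pics/scene10.png

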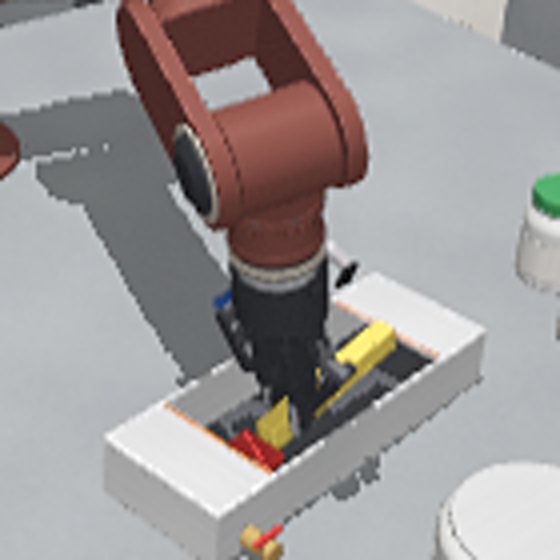

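The paddle follows the tool with only its weight felt, and the handle end clears the +y deck. I continue to about 22°.

```bash
python3 -m inch '[{"fingers":-1,"delta_pos":[-1.15,-0.1,0],"twist":[0,0,5]},{"fingers":-1,"delta_pos":[-1.15,-0.1,0],"twist":[0,0,5]},{"fingers":-1,"delta_pos":[-0.45,-0.1,0],"twist":[0,0,2]},{"fingers":-1,"delta_pos":[0,0,0],"twist":[0,0,0]},{"fingers":-1,"delta_pos":[0,0,0],"twist":[0,0,0]}]'
python3 - <<'E'
from h import *
plan([0.014,-.0423,.0612],22,1)
f=viewer.grab_frame("wrist"); cv2.imwrite(f"pics/wrist11.png",f["pixels"])
f=viewer.grab_frame("scene"); cv2.imwrite("pics/scene11.png",cv2.resize(f["pixels"][130:270,210:350],None,fx=4,fy=4,interpolation=cv2.INTER_CUBIC))
E
```

```text
time: 10.48
tool_pos: [0.648, 0.0015, 0.0654]
tool_rot: [0.68, 0.077, 0.704, 0.192]
contact_force: [0.7, 1.2, -1.7]
gripper_width: 0.22
t 10.475 F [ 0.7  1.2 -1.7] w 0.22 loc [ 0.014  -0.0435  0.0654]
toolxyz(cols, tank frame) [[-0.0, 0.0, 1.0], [0.37, 0.93, -0.0], [-0.93, 0.37, -0.0]] j [-0.26  0.33  1.62  0.35  1.37 -0.53]
dpos cm (current axes) [ 0.43 -0.05  0.  ]  (target axes) [ 0.43 -0.05  0.  ]
rotvec deg [-0.1  -0.13  0.02]
```

View pics/wrist11.png

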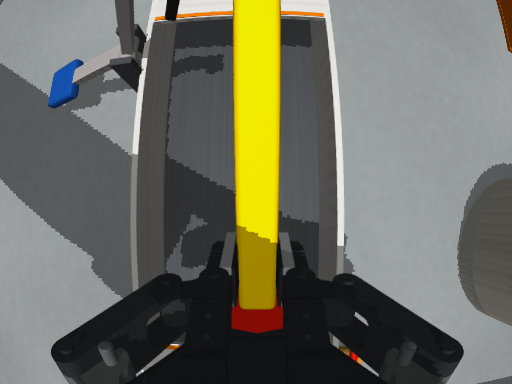

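View pics/scene11.png

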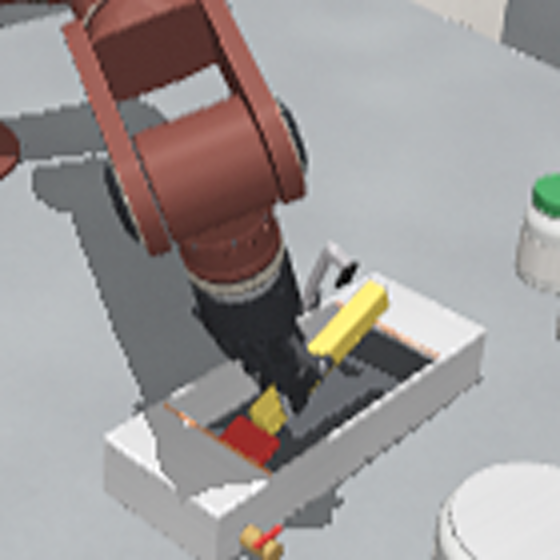

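The handle end is well out at about (375,290) and the blade end is still under the deck. Next I pull along the paddle's own axis to bring the blade out.

```bash
python3 -m inch '[{"fingers":-1,"delta_pos":[0,1.2,0],"twist":[0,0,0]},{"fingers":-1,"delta_pos":[0,1.2,0],"twist":[0,0,0]},{"fingers":-1,"delta_pos":[0,1.6,0],"twist":[0,0,0]},{"fingers":-1,"delta_pos":[0,0,0],"twist":[0,0,0]}]'
python3 -m inch '[{"fingers":-1,"delta_pos":[0,1.6,0],"twist":[0,0,0]},{"fingers":-1,"delta_pos":[0,1.6,0],"twist":[0,0,0]},{"fingers":-1,"delta_pos":[0,1,0],"twist":[0,0,0]},{"fingers":-1,"delta_pos":[0,0,0],"twist":[0,0,0]}]'
python3 - <<'E'
from h import *
plan([0.014,.0323,.22],15,1)
f=viewer.grab_frame("wrist"); cv2.imwrite(f"pics/wrist12.png",f["pixels"])
f=viewer.grab_frame("scene"); cv2.imwrite("pics/scene12.png",cv2.resize(f["pixels"][130:270,210:350],None,fx=4,fy=4,interpolation=cv2.INTER_CUBIC))
E
```

```text
time: 11.08
tool_pos: [0.6426, 0.0388, 0.082]
tool_rot: [0.68, 0.076, 0.703, 0.193]
contact_force: [0.6, -0.2, -1.2]
gripper_width: 0.218
time: 11.58
tool_pos: [0.6361, 0.0766, 0.0973]
tool_rot: [0.68, 0.076, 0.703, 0.192]
contact_force: [0.6, 0.0, -1.6]
gripper_width: 0.216
t 11.575 F [ 0.6  0.  -1.6] w 0.216 loc [0.0147 0.0326 0.0973]
toolxyz(cols, tank frame) [[-0.0, 0.0, 1.0], [0.37, 0.93, -0.0], [-0.93, 0.37, -0.0]] j [-0.15  0.25  1.66  0.37  1.37 -0.42]
dpos cm (current axes) [-11.39   4.57  -0.08]  (target axes) [-11.86   3.15  -0.07]
rotvec deg [-0.03 -0.04 -6.98]
```

View pics/scene12.png

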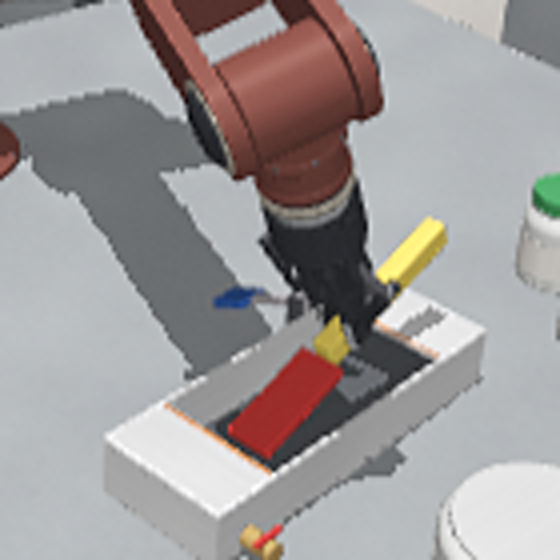

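View pics/wrist12.png

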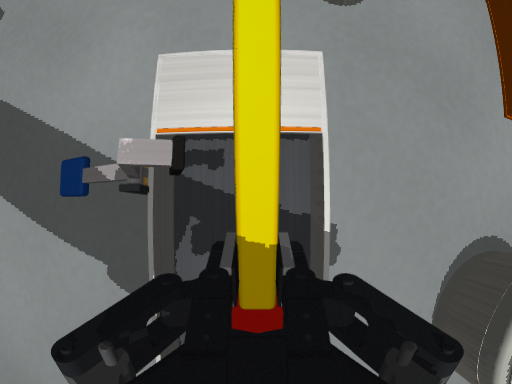

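The blade end is now inside the mouth at about (250,430), clear of the orange deck edge. The lever is still latched. I lift straight up.

```bash
python3 -m inch '[{"fingers":-1,"delta_pos":[-1.4,0.55,0],"twist":[0,0,0]},{"fingers":-1,"delta_pos":[-2.3,0.9,0],"twist":[0,0,0]},{"fingers":-1,"delta_pos":[-2.3,0.9,0],"twist":[0,0,0]},{"fingers":-1,"delta_pos":[-2.3,0.9,0],"twist":[0,0,0]},{"fingers":-1,"delta_pos":[-2.3,0.9,0],"twist":[0,0,0]}]'
python3 -m inch '[{"fingers":-1,"delta_pos":[-1.4,0.55,0],"twist":[0,0,-5]},{"fingers":-1,"delta_pos":[0,0,0],"twist":[0,0,-5]},{"fingers":-1,"delta_pos":[0,0,0],"twist":[0,0,-3]},{"fingers":-1,"delta_pos":[0,0,0],"twist":[0,0,0]},{"fingers":-1,"delta_pos":[0,0,0],"twist":[0,0,0]}]'
python3 - <<'E'
from h import *
plan([0.014,.0323,.22],9,1)
f,P=cloud("scene");H=hsv(f);h,s=H[...,0].astype(int),H[...,1].astype(int)
M=tank(TT);L=(P-M[:3,3])@M[:3,:3]
for nm,m in dict(y=(h>22)&(h<35)&(s>150),r=((h<6)|(h>174))&(s>150)).items():
    q=L[m&(abs(L[...,0])<.15)&(abs(L[...,1])<.3)&(L[...,2]>.07)]; print(nm,len(q),q.min(0).round(3),q.max(0).round(3))
cv2.imwrite("pics/scene13.png",cv2.resize(f["pixels"][110:270,200:360],None,fx=3.5,fy=3.5,interpolation=cv2.INTER_CUBIC))
f=viewer.grab_frame("wrist"); cv2.imwrite("pics/wrist13.png",f["pixels"])
E
```

```text
time: 12.3
tool_pos: [0.6367, 0.0741, 0.2125]
tool_rot: [0.68, 0.077, 0.703, 0.192]
contact_force: [0.4, -0.1, -1.9]
gripper_width: 0.217
time: 12.92
tool_pos: [0.6365, 0.0741, 0.2259]
tool_rot: [0.697, -0.003, 0.708, 0.114]
contact_force: [-1.3, 0.5, -1.8]
gripper_width: 0.221
t 12.925 F [-1.3  0.5 -1.8] w 0.221 loc [0.0147 0.03   0.2259]
toolxyz(cols, tank frame) [[-0.0, 0.0, 1.0], [0.16, 0.99, -0.0], [-0.99, 0.16, -0.0]] j [-0.07  0.1   1.57  0.15  1.5  -0.25]
dpos cm (current axes) [ 0.62  0.13 -0.07]  (target axes) [ 0.62  0.13 -0.07]
rotvec deg [-0.13 -0.08 -0.04]
y 141 [ 0.008 -0.002  0.221] [0.027 0.153 0.261]
r 331 [-0.005 -0.1    0.202] [ 0.039 -0.005  0.525]
```

View pics/scene13.png

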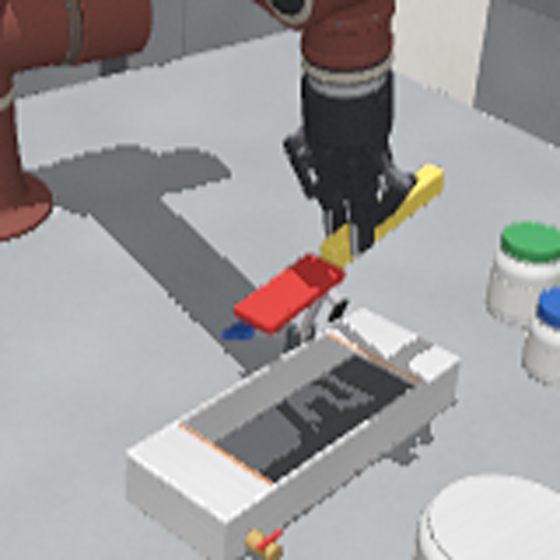

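View pics/wrist13.png

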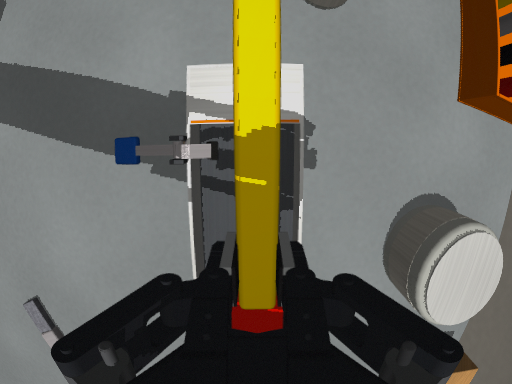

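The paddle hangs over the tank, with its lowest measured point at about 0.20 m. The lever tail is still down at (127,150) in the wrist view. I let it settle, then hand in.

```bash
python3 -m inch '[{"fingers":-1,"delta_pos":[0,0,0],"twist":[0,0,0]},{"fingers":-1,"delta_pos":[0,0,0],"twist":[0,0,0]},{"fingers":-1,"delta_pos":[0,0,0],"twist":[0,0,0]},{"fingers":-1,"delta_pos":[0,0,0],"twist":[0,0,0]},{"fingers":-1,"delta_pos":[0,0,0],"twist":[0,0,0]}]'
python3 - <<'E'
from h import *
s=manip.state(); print(abs(s["joint_vel"]).max(),s["gripper_width"],s["contact_force"])
print(manip.job_done())
E
```

```text
time: 13.65
tool_pos: [0.6365, 0.0745, 0.2256]
tool_rot: [0.697, -0.003, 0.708, 0.114]
contact_force: [-0.1, 0.3, -2.3]
gripper_width: 0.215
0.001683967291115284 0.2150299842829658 [-0.13048255  0.34826689 -2.34669886]
the job is handed in; nothing more can be done
None
```

The job is handed in at about 13.7 s of robot time, with the paddle held steady in the air over the tank. No verdict was reported.

**What I did:** I pressed the lever's tail until the force fell from 32 N to 2 N, let go, and it stayed down. I then gripped the paddle at mid-length and slid its blade end under the -y deck. From there I tilted the handle end up 22°, drew the paddle out along its own axis and lifted it.

**Last checks:**
- **Paddle height:** the lowest point measured on it was about 0.20 m above the bench, against the required 0.105 m.
- **Position:** its middle is about 35 mm from the tank's centre, worked out from the tool pose.
- **Grip:** the opening reads about 0.22 (20 mm, the bar's width), and about 2 N of weight is felt.
- **Stillness:** joint speeds were under 0.002 rad/s at hand-in.
- **Lever:** still down in the last scene and wrist pictures; its angle cannot be read directly.
- **Bystanders:** the arm's path stayed clear of them, and the jars and other items visible in the last pictures looked untouched. I did not re-measure their positions.

None of these checks failed or disagreed.

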